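Free the child-safety hook and open the plant-feed cupboard

ROBOT

A 6-joint arm with a two-finger parallel gripper is mounted at the origin on the work surface. World frame = base frame: x ahead of the robot, y to its left, z up, the work surface at z = 0. Lengths are in m, angles in rad, forces in N, time in s.
With the tool pointing down it reaches from about 0.25 to 0.775 m from the base axis. Payload 4 kg.
Tool frame: the origin (TCP) lies midway between the tips of the shut fingers; the grasp point (between the pads) lies 19 mm behind it (robot.grasp_offset is the distance from the TCP to the grasp point, in m); z points along the fingers, y is the direction in which the jaws open and shut (so a half turn about z gives the same grasp; the last joint's range is limited). The gripper opens to 94 mm and grips with 3 to 60 N. Pads are 16 mm wide; open, the fingers measure 119 mm over their backs; the gripper's body (75 mm by 177 mm) begins 78 mm behind the grasp point.
Start: joints at [-1.425, 0.087, 1.371, -0, 1.684, -0.103], TCP at [0.135, -0.533, 0.206] pointing down, gripper open.
Joint ranges: [-3.1, 3.1], [-0.76, 2.03], [0.27, 2.55], [-1.08, 4.22], [0.17, 2.65], [-2.57, 2.57]. Speed limits (rad/s): [2.79, 2.79, 3.14, 3.14, 3.14, 3.14].

INTERFACE

Orientations are given as [roll, pitch, yaw] about the fixed x, y, z axes, in that order (R = Rz(yaw) Ry(pitch) Rx(roll)).
In Python, from bench import status, viewer, order, robot gives the robot as it stands. The module is installed in compiled form; this text tells all that it offers.
- The arm moves only by the tool move_arm, never from a script. Its argument "targets" is a list of rows, each a list of 3 entries, a list of its own where there are three numbers: the shift along the tool's x, y, z in mm, then the turn, a rotation vector about the tool's x, y, z in degrees, then the opening, from -1 (shut) to 1 (fully open). A call has 1 to 20 rows; each row is the pose to reach, as a shift and turn from the pose commanded when the call began, along the tool's axes at that moment; what a row does not reach only later rows make up. A row lasts 1/8 s, in which the tool goes at most 62.5 mm and 10.7 degrees, less where a joint would pass 70% of its speed; a pose out of reach is approached as far as the arm can. A call with a gripper value outside its range is refused whole. The fingers move at their own pace and stop on an object; the grip force is fixed at half the most. Time passes only in rows, so rows that repeat a pose let the fingers close. It gives the time, the measured TCP pose, the force and the opening at its end, in the units of the state.
- status.get_obs(): the state, without advancing time (a new reading comes with each control period).
- viewer.snapshot(name): name is "scene" or "top" or "wrist"; returns the picture (480x640x3 uint8, red, green, blue); there is no depth.
- viewer.camera_model(name): a dict with "K" (3x3 intrinsics, pixels), "xyz" and "attitude" of the camera in the world; the wrist camera has in their place "T_tool_cam" (4x4, takes a point from camera to tool coordinates, whose origin is the TCP and whose axes are the flange's). Camera axes: x right, y up, looking along -z (the intrinsics and any distortion apply to the point x, -y, -z); pixel columns grow to the right and rows downward; lengths in m; the calibration is good to about 2 mm. A picture is of the moment at which its call begins: read the wrist's pose just before it. camera_model takes no time and is no camera call.
- order.close_job(): hands the job in, once; it reports no verdict.
The state is a dict: "time": time; "joint_positions": joint angles; "qvel": joint speeds; "joint_torque": joint torques, N m; "tool_pos": TCP position; "ee_rot": TCP orientation; "wrist_force": force on the tool from outside, world axes, zero at the start; "wrist_torque": the same for the moment, N m; "width": finger opening in m.
Only numpy, scipy, OpenCV 4.12 (cv2) and the standard library are available. Lean on these libraries where they do the work, as an engineer would, in place of code of your own. Each camera call takes 0.05 s, during which the arm holds its last target. There are 200 camera calls.

TASK

Open the small plant-feed cupboard on the brick shelf: draw its door out by the bar handle until the child-safety hook catches, then reach down through the narrow gap behind the door's top edge, press the sprung hook down until it clears its keeper and ease the door past it. Then swing the door wide open, about square to the cupboard's front or beyond, and leave it standing so. Press and pull gently so that the plastic latch is not strained, and leave the pots, the jar and the glass cloche where they stand.

Things in the scene. Friction and masses are not known exactly. Their poses are not given: they have to be found in the camera images.
- cupboard: Grey-painted plywood cupboard, 200 deep x 280 wide x 260 mm high, fixed on the shelf. Origin at the centre of its underside; its door side looks along its own -x, its own +y runs along the front from the hinge side to the latch side, z up. The 12 mm thick top panel ends at the front, own x = -100 mm.
- hinge (a point): Point on the door's upright hinge axis, level with the door's top edge (260 mm above the shelf). In the cupboard's frame it lies at (-101, -135, 260) mm. The inner face of the door is the plane through the hinge axis.
- door (a joint): Door angle, rad: 0 closed, grows as the free edge swings out (counter-clockwise from above), stop at 1.75. Door 15 mm thick, 268 mm wide, top edge level with the cupboard's top, about 0.6 kg; stays where it is left (light friction). The safety hook catches it at about 0.24 rad (0.23 to 0.26, as the keeper happens to be fitted); it is free once past about 0.32 rad.
- handle (a point): Middle of the level steel bar handle on the door's outer face: bar 10 mm thick and 120 mm long, parallel to the door, its axis 40 mm off the outer face, 28 mm below the door's top edge and 175 mm from the hinge axis. It moves with the door.
- hook: White plastic sprung hook of the safety latch, 16 mm wide. Origin at its pivot: on the door's inner face, 22 mm below the door's top edge, 200 mm from the hinge axis. Own x points from the door into the cupboard, own y along the door away from the hinge. Pressed, it tilts down about the pivot; let go, it springs back up. More than 22 N on it, pressed or pulled, strains it.
- ridge (a point): Top of the rounded press ridge on the hook's arm, where a fingertip presses down: 16 mm long along the door, 10 mm wide; at rest 20 mm below the door's top edge, 24 mm from its inner face. Takes 2.5 N to start, then 1 N per mm. The barb clears 3 to 7.5 mm down (5 to 10 N), depending on the keeper; only 1 mm further the arm meets the keeper's lower bar, which is rigid.
- barb (a point): Top of the barb at the arm's end, 14 mm below the door's top edge at rest, its catching face 57 mm from the door's inner face. The keeper is a rigid plastic loop, 5 mm thick, hung under the cupboard's top panel at its front edge; the barb catches behind its upper lip and the arm runs through its 23 mm high window. Its height was fitted to 5 mm up or down, its depth to 2 mm: not measured.
- block (a point): Middle of the inward face of the latch's base block, 30 mm wide, standing 12 mm proud of the door's inner face from 6 to 48 mm below the top edge. With the door on the catch the gap from this face to the cupboard's front edge is about 36 mm, so closed fingers go in from above; moved outwards, they bear on this face and carry the door along.
- pot_a: Terracotta pot, 104 mm across the rim, 85 mm high, 0.3 kg, loose; origin under its centre. Leave alone.
- pot_b: A second pot like pot_a. Leave alone.
- jar: White plastic screw-top jar, 80 mm across, 110 mm high, loose; origin under its centre. Leave alone.
- cloche: Glass cloche (bell) with a knob, 150 mm across, 193 mm high, 0.7 kg, loose; origin under its centre. Leave alone.

How it is judged:
On the way, in this order (a step that is already met when the one before it is completed fails the run):
1. the door is drawn out on to the safety catch (0.18 to 0.29 rad) (value of joint door between 0.18 and 0.29 rad), for 0.2 s.
2. the hook is pressed clear and the door is past the catch (value of joint door above 0.36 rad), for 0.1 s.
At the end, for the whole second after the job is handed in: The door stands still, open more than 1.35 rad (77 degrees); pots, jar and cloche stand within 10 mm of where they were (value of joint door above 1.35 rad and velocity of joint door between -0.05 and 0.05 rad/s and distance of each of pot_a, pot_b, jar, cloche from where it was at the start of the episode below 0.01 m); the robot touches nothing.
It fails at once if the hook is strained: more than 22 N on it, from pressing or from pulling it against the keeper (contact force between hook and anything else above 22 N).
It fails at once if a pot, the jar or the cloche is shifted by more than 10 mm (distance of any of pot_a, pot_b, jar, cloche from where it was at the start of the episode above 0.01 m).
It also fails if it takes over 70 s, if anything falls off the work surface, if the arm or the gripper's body presses on something with over 40 N, if the wrist force passes 120 N, or if a joint passes its speed limit or range.

## Working session

There is one attempt and no reset: what is moved stays moved. The work goes in short steps, Python scripts to look and compute and a tool call to move; the robot and the scene stay as the last step left them, time stands still between calls to the robot, and variables do not carry over. Pictures are saved under pics/ and viewed, about 8 in all and at most 12, crops included, and the job is handed in when it is done.

Besides the shell and the picture viewer there is one more tool, called after ">>>" as name(argument=value, ...), one argument or row to a line, values as JSON. move_arm: Moves the arm, as the interface text tells. Its arguments: {"type":"object","properties":{"targets":{"type":"array"}},"required":["targets"]}

```bash
mkdir -p pics
python3 - <<'E'
from bench import status, viewer, order, robot
import cv2, numpy as np
np.set_printoptions(precision=4,suppress=True)
o=status.get_obs(); print(o)
for n in("scene","top"):
    im=viewer.snapshot(n); cv2.imwrite(f"pics/{n}0.png",im[:,:,::-1]); print(n,viewer.camera_model(n))
print(viewer.camera_model("wrist"))
E
```

```text
{'time': 0.0, 'joint_positions': array([-1.4251,  0.0879,  1.3722, -0.    ,  1.6836, -0.1032]), 'qvel': array([-0.0007, -0.0005,  0.0014, -0.0008, -0.0006, -0.0011]), 'joint_torque': array([  0.0006, -34.0182, -30.2423,   0.0719,   0.033 ,  -0.0002]), 'tool_pos': array([ 0.1353, -0.5325,  0.2043]), 'ee_rot': array([-3.1394, -0.0002,  0.2489]), 'wrist_force': array([0.5191, 1.2187, 0.8279]), 'wrist_torque': array([0.0014, 0.0516, 0.0548]), 'width': 0.09365179675344958}
scene {'K': array([[519.8675,   0.    , 310.2586],
       [  0.    , 519.8675, 227.2447],
       [  0.    ,   0.    ,   1.    ]]), 'xyz': array([ 1.    , -0.306 ,  1.0681]), 'attitude': array([0.5668, 0.0106, 0.7532])}
top {'K': array([[445.5819,   0.    , 316.91  ],
       [  0.    , 445.5819, 241.2618],
       [  0.    ,   0.    ,   1.    ]]), 'xyz': array([0.5521, 0.1286, 1.0448]), 'attitude': array([ 0.0504, -0.0128, -1.5924])}
{'K': array([[401.9948,   0.    , 316.6139],
       [  0.    , 401.9948, 236.4401],
       [  0.    ,   0.    ,   1.    ]]), 'T_tool_cam': array([[-0.0003,  0.9588,  0.2841,  0.0836],
       [ 1.    ,  0.0006, -0.001 , -0.0004],
       [-0.0011,  0.2841, -0.9588, -0.1775],
       [ 0.    ,  0.    ,  0.    ,  1.    ]])}
```

View pics/scene0.png

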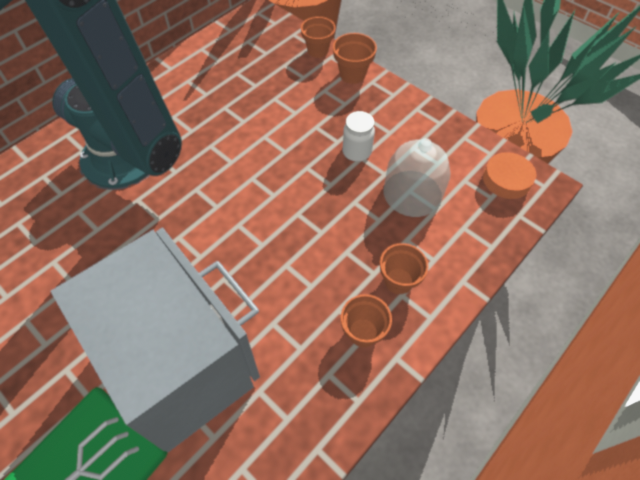

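View pics/top0.png

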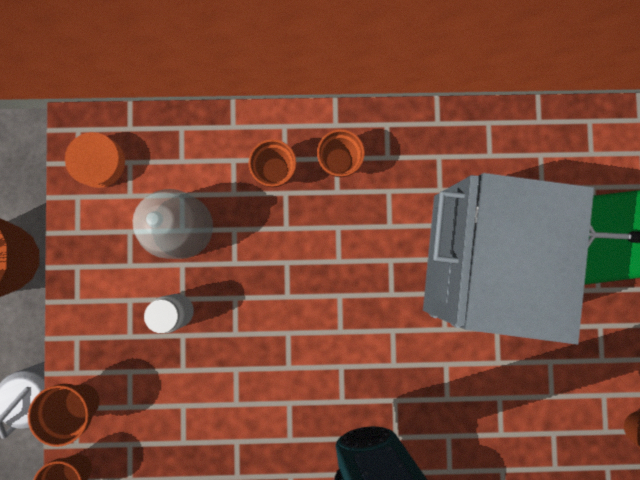

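The scene view shows the grey cupboard lower left with its bar handle at about (230,290). In the top view the cupboard's top panel spans (480,174) to (579,343), with the handle at (445,228). The front faces world +y and the hinge is on the near-robot side. Next I'll crop for the corners.

```bash
cat > h.py <<'E'
import numpy as np, cv2
from scipy.spatial.transform import Rotation as R
from bench import status, viewer
np.set_printoptions(precision=4,suppress=True)
def cam(n,o=None):
    m=viewer.camera_model(n)
    if n=="wrist":
        T=np.eye(4);T[:3,:3]=R.from_euler('xyz',o['ee_rot']).as_matrix();T[:3,3]=o['tool_pos'];T=T@m['T_tool_cam']
        return m['K'],T[:3,:3],T[:3,3]
    return m['K'],R.from_euler('xyz',m['attitude']).as_matrix(),m['xyz']
def ray(c,uv):
    K,A,p=c; d=np.linalg.inv(K)@[uv[0],uv[1],1]; return p,A@(d*[1,-1,-1])
def onz(c,uv,z):
    p,d=ray(c,uv); return p+d*(z-p[2])/d[2]
def proj(c,X):
    K,A,p=c; q=(A.T@(np.asarray(X)-p))*[1,-1,-1]; q=K@q; return q[:2]/q[2]
E
python3 - <<'E'
from h import *
im=cv2.imread("pics/top0.png"); cv2.imwrite("pics/topc.png",cv2.resize(im[160:360,410:610],None,fx=3,fy=3,interpolation=cv2.INTER_CUBIC))
c=cam("top")
for uv in [(480,174),(592,186),(579,343),(465,327)]: print(onz(c,uv,.26))
hsv=cv2.cvtColor(im,cv2.COLOR_BGR2HSV); m=((hsv[...,1]<60)&(hsv[...,2]>125)).astype(np.uint8); m[:, :415]=0
cn=max(cv2.findContours(m,0,2)[0],key=cv2.contourArea); print(cv2.approxPolyDP(cn,4,True)[:,0], cv2.contourArea(cn))
E
```

```text
[ 0.7056 -0.176   0.26  ]
[ 0.6801 -0.3764  0.26  ]
[ 0.4029 -0.3387  0.26  ]
[ 0.4355 -0.1387  0.26  ]
[[415 366]
 [443 366]
 [446 382]
 [449 365]
 [515 361]
 [499 359]
 [500 333]
 [576 342]
 [578 328]
 [596 327]
 [599 336]
 [603 327]
 [639 323]
 [578 322]
 [592 188]
 [484 174]
 [475 212]
 [477 178]
 [470 178]
 [457 323]
 [448 328]
 [443 320]
 [441 328]
 [415 331]
 [493 331]
 [496 360]] 19329.5
```

View pics/topc.png

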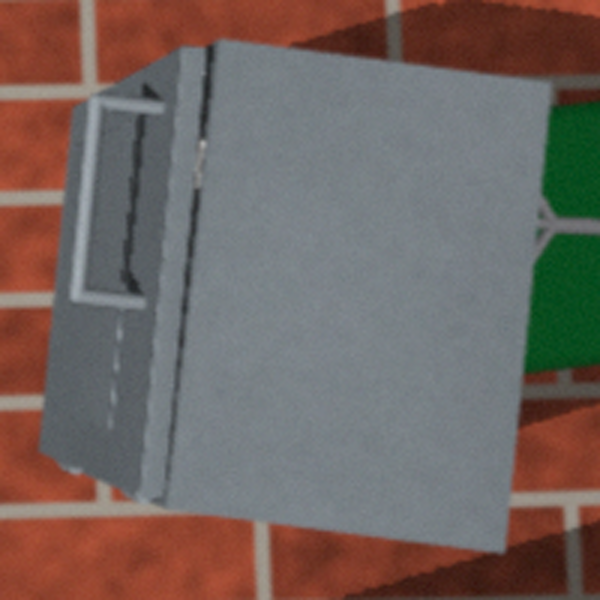

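The crop shows the top-panel corners at about (216,40), (551,84), (504,552) and (163,507). The door is barely ajar, and the handle bar runs from (95,100) to (78,300). Next I'll fit the cupboard pose and check it with the scene view.

```bash
cat >> h.py <<'E'
def fit():
    c=cam("top"); uv=np.array([(216,40),(551,84),(504,552),(163,507)])/3+[410,160]-.33
    P=np.array([onz(c,u,.26)[:2] for u in uv]); L=np.array([(-.1,.14),(.1,.14),(.1,-.14),(-.1,-.14)])
    H=(L-L.mean(0)).T@(P-P.mean(0)); a=np.arctan2(H[0,1]-H[1,0],H[0,0]+H[1,1])
    Q=np.array([[np.cos(a),-np.sin(a)],[np.sin(a),np.cos(a)]]); t=P.mean(0)-Q@L.mean(0)
    return a,t,Q,P-(L@Q.T+t)
A,T,Q,RES=fit()
def w(x,y,z): return np.r_[Q@[x,y]+T,z]
HG=w(-.101,-.135,.26)
def door(r,out,down,th):  # r from hinge along door, out = beyond inner face (outward), down from top
    u=np.array([np.sin(-th)*1.0,np.cos(th)]); # closed: own +y ; opening turns towards own -x
    n=np.array([-np.cos(th),-np.sin(th)])     # outward normal
    p=np.array([-.101,-.135])+r*u+out*n; return w(p[0],p[1],.26-down)
E
python3 - <<'E'
from h import *
print(A,T,RES*1000,HG)
for th in (0,.02,.24): print(th,"handle",door(.175,.055,.028,th))
ct,cs=cam("top"),cam("scene")
# check handle ends in views
for th in (0,.03):
  for r in (.115,.235):
    X=door(r,.055,.028,th); print(th,r,"top crop px",(proj(ct,X)-[410,160])*3,"scene",proj(cs,X))
im=cv2.imread("pics/scene0.png")
for r in (.115,.235):cv2.circle(im,tuple(int(v) for v in proj(cs,door(r,.055,.028,0))),2,(0,0,255),-1)
for x,y in [(-.1,.14),(.1,.14),(.1,-.14),(-.1,-.14)]: cv2.circle(im,tuple(int(v) for v in proj(cs,w(x,y,.26))),2,(0,255,0),-1)
cv2.imwrite("pics/chk.png",cv2.resize(im[220:470,40:290],None,fx=2.4,fy=2.4))
E
```

```text
-1.723258174808531 [ 0.5547 -0.2577] [[-0.9394  1.055 ]
 [-0.841  -0.8612]
 [ 0.6707 -0.9737]
 [ 1.1097  0.7799]] [ 0.4366 -0.1374  0.26  ]
0 handle [ 0.6179 -0.1096  0.232 ]
0.02 handle [ 0.6173 -0.106   0.232 ]
0.24 handle [ 0.6061 -0.0673  0.232 ]
0 0.115 top crop px [ 79.0833 292.3908] scene [215.8146 264.8915]
0 0.235 top crop px [101.8512  98.6568] scene [253.2753 312.9023]
0.03 0.115 top crop px [ 73.1987 294.425 ] scene [216.8958 263.2221]
0.03 0.235 top crop px [90.2053 99.9658] scene [256.0299 309.818 ]
```

View pics/chk.png

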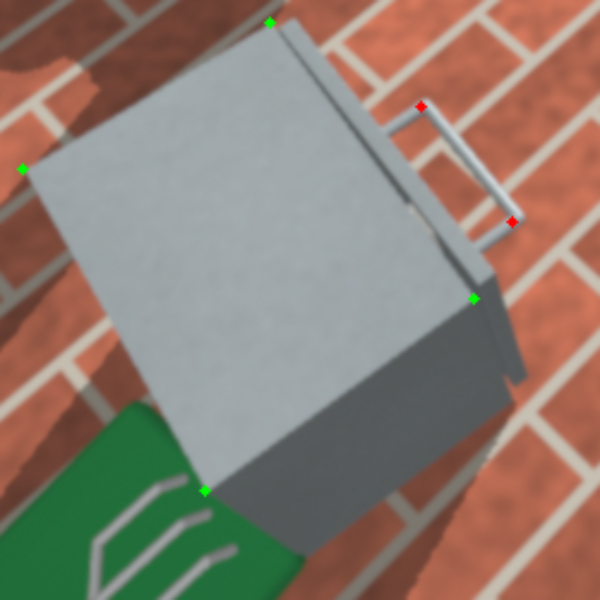

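The projected corners and handle ends land on the picture within a few mm: door angle is about 0.02, and the handle is near (0.617, -0.106, 0.232). I'll approach above the handle with the jaws across the bar, partly open.

```bash
cat >> h.py <<'E'
def rel(p,yaw,o=None):
    o=o or status.get_obs(); R0=R.from_euler('xyz',o['ee_rot']); R1=R.from_euler('xyz',[np.pi,0,yaw])
    print("shift mm",R0.inv().apply(np.asarray(p)-o['tool_pos'])*1e3,"turn deg",np.degrees((R0.inv()*R1).as_rotvec()))
Y0=A+np.pi/2  # door direction angle at th=0
E
python3 - <<'E'
from h import *
o=status.get_obs(); 
h=door(.175,.055,.028,.02); print(Y0)
rel(np.r_[h[:2],.33],Y0+.02,o)
E
```

```text
-0.15246184801363438
shift mm [ 572.1938 -295.0408 -124.9004] turn deg [-0.1127  0.0125 21.8451]
```

>>> move_arm(
  targets=[
    [[0,0,-60],[0,0,0],-0.2],
    [[0,0,-125],[0,0,0],-0.2],
    [[50,-26,-125],[0,0,2],-0.2],
    [[100,-52,-125],[0,0,4],-0.2],
    [[150,-77,-125],[0,0,6],-0.2],
    [[200,-103,-125],[0,0,8],-0.2],
    [[250,-129,-125],[0,0,10],-0.2],
    [[300,-155,-125],[0,0,12],-0.2],
    [[350,-180,-125],[0,0,14],-0.2],
    [[400,-206,-125],[0,0,16],-0.2],
    [[450,-232,-125],[0,0,18],-0.2],
    [[500,-258,-125],[0,0,20],-0.2],
    [[540,-278,-125],[0,0,21],-0.2],
    [[572,-295,-125],[0,0,21.8],-0.2],
    [[572,-295,-125],[0,0,21.8],-0.2],
    [[572,-295,-125],[0,0,21.8],-0.2],
    [[572,-295,-125],[0,0,21.8],-0.2],
    [[572,-295,-125],[0,0,21.8],-0.2],
  ],
)

```text
time: 2.35
tool_pos: [0.6166, -0.1072, 0.331]
ee_rot: [3.141, -0.001, -0.133]
wrist_force: [0.2, 0.6, -0.2]
width: 0.0376
```

Run:
```python
from h import *
o=status.get_obs(); print(o['tool_pos'],o['ee_rot'],o['wrist_force'],o['width'],o['time'])
im=viewer.snapshot("wrist")[:,:,::-1].copy()
c=cam("wrist",o)
for r in (.115,.175,.235):cv2.circle(im,tuple(int(v) for v in proj(c,door(r,.055,.028,.02))),3,(0,0,255),-1)
for x,y in [(-.1,.14),(.1,.14),(.1,-.14),(-.1,-.14)]:
  q=proj(c,w(x,y,.26)); print(q); cv2.circle(im,tuple(int(v) for v in q),3,(0,255,0),-1)
cv2.imwrite("pics/w1.png",im)
h=door(.175,.055,.028,.02); rel(np.r_[h[:2],.213],Y0+.02,status.get_obs())
```

```text
[ 0.6166 -0.1072  0.331 ] [ 3.1413 -0.0008 -0.1331] [ 0.2021  0.5898 -0.1907] 0.037648005119671174 2.35
[420.6012  86.7656]
[761.9546  93.7635]
[642.8663 473.1775]
[387.4015 469.6262]
shift mm [  0.377   -1.2443 118.0132] turn deg [ 0.015  -0.0454 -0.0311]
```

View pics/w1.png

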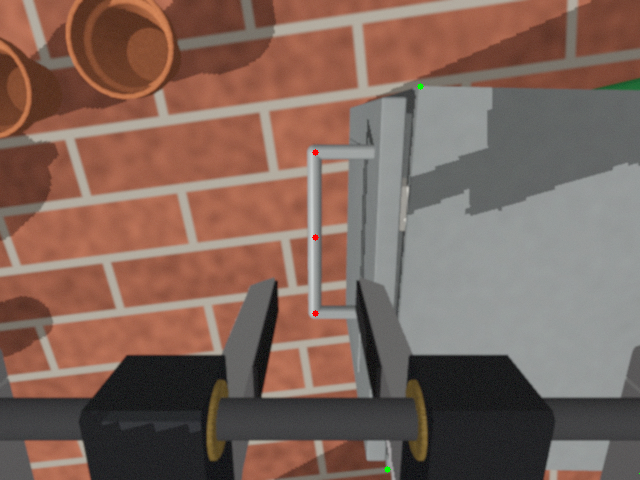

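The wrist view shows the red dots right on the bar (column 315), midway between the fingers (275 and 358), so the model agrees to 1–3 mm. Next I descend and grip.

>>> move_arm(
  targets=[
    [[0,-1,30],[0,0,0],-0.2],
    [[0,-1,60],[0,0,0],-0.2],
    [[0,-1,85],[0,0,0],-0.2],
    [[0,-1,105],[0,0,0],-0.2],
    [[0,-1,118],[0,0,0],-0.2],
    [[0,-1,118],[0,0,0],-0.2],
    [[0,-1,118],[0,0,0],-0.6],
    [[0,-1,118],[0,0,0],-1],
    [[0,-1,118],[0,0,0],-1],
    [[0,-1,118],[0,0,0],-1],
    [[0,-1,118],[0,0,0],-1],
    [[0,-1,118],[0,0,0],-1],
  ],
)

```text
time: 3.9
tool_pos: [0.6176, -0.1055, 0.2133]
ee_rot: [3.141, -0.001, -0.132]
wrist_force: [0.2, -0.6, 3.5]
width: 0.0086
```

Run:
```python
from h import *
o=status.get_obs(); p=o['tool_pos']; print(p,o['ee_rot'],o['wrist_force'],o['width'],o['time'])
# door angle estimate from normal offset of grasped bar
q=Q.T@(p[:2]-T)-[-.101,-.135]; r0=np.hypot(.175,.055); th0=np.arctan2(-q[0],q[1])-np.arctan2(.055,.175); print("r",np.hypot(*q),r0,"th",th0)
R0=R.from_euler('xyz',o['ee_rot'])
for d in (.05,.1,.15,.19):
    c,s=np.cos(d),np.sin(d); v=p[:2]-HG[:2]; n=HG[:2]+np.array([[c,-s],[s,c]])@v
    print(d,R0.inv().apply(np.r_[n-p[:2],0])*1e3,-np.degrees(d))
```

```text
[ 0.6176 -0.1055  0.2133] [ 3.1412 -0.0014 -0.1317] [ 0.2278 -0.5552  3.5193] 0.008608570427369185 3.9
r 0.18378024738326346 0.1834393632784414 th 0.02252691415684005
0.05 [-2.9886 -8.6884 -0.0073] -2.8647889756541165
0.1 [ -6.4077 -17.2166  -0.0152] -5.729577951308233
0.15 [-10.2487 -25.5633  -0.0235] -8.594366926962348
0.19 [-13.619  -32.0958  -0.0305] -10.886198107485642
```

>>> move_arm(
  targets=[
    [[-1.5,-4.3,0],[0,0,-1.4],-1],
    [[-3,-8.7,0],[0,0,-2.9],-1],
    [[-4.7,-13,0],[0,0,-4.3],-1],
    [[-6.4,-17.2,0],[0,0,-5.7],-1],
    [[-8.3,-21.4,0],[0,0,-7.2],-1],
    [[-10.2,-25.6,0],[0,0,-8.6],-1],
    [[-12,-29,0],[0,0,-9.8],-1],
    [[-13.6,-32.1,0],[0,0,-10.9],-1],
    [[-13.6,-32.1,0],[0,0,-10.9],-1],
    [[-13.6,-32.1,0],[0,0,-10.9],-1],
    [[-13.6,-32.1,0],[0,0,-10.9],-1],
  ],
)

```text
time: 5.28
tool_pos: [0.6079, -0.0709, 0.2132]
ee_rot: [-3.141, -0.001, 0.06]
wrist_force: [-0.0, -0.7, 5.5]
width: 0.0091
```

```bash
cat >> h.py <<'E'
def thg(p):
    q=Q.T@(p[:2]-T)-[-.101,-.135]; return np.arctan2(-q[0],q[1])-np.arctan2(.055,.175)
E
python3 - <<'E'
from h import *
o=status.get_obs(); p=o['tool_pos']; print(p,o['ee_rot'],o['wrist_force'],o['width'],o['time'],thg(p))
E
```

```text
[ 0.6079 -0.0709  0.2132] [-3.1412 -0.0006  0.0601] [-0.0199 -0.7231  5.5364] 0.0090738647273458 5.275 0.2178375295938908
```

The door is at about 0.218 rad and not loaded against the hook. Release, rise, and look into the gap.

>>> move_arm(
  targets=[
    [[0,0,0],[0,0,0],-0.3],
    [[0,0,0],[0,0,0],-0.3],
    [[0,0,0],[0,0,0],-0.3],
    [[0,0,-15],[0,0,0],-0.3],
    [[0,0,-40],[0,0,0],-0.3],
    [[0,0,-80],[0,0,0],-0.3],
    [[0,0,-110],[0,0,0],-0.3],
    [[-20,20,-120],[0,0,0],-0.3],
    [[-40,35,-120],[0,0,0],-1],
    [[-40,35,-120],[0,0,0],-1],
    [[-40,35,-120],[0,0,0],-1],
    [[-40,35,-120],[0,0,0],-1],
  ],
)

```text
time: 6.78
tool_pos: [0.5706, -0.1084, 0.3321]
ee_rot: [-3.141, 0.0, 0.059]
wrist_force: [1.0, 0.8, 0.1]
width: 0.0006
```

Run:
```python
from h import *
o=status.get_obs(); print(o['tool_pos'],o['ee_rot'],o['wrist_force'],o['width'],o['time'])
im=viewer.snapshot("wrist")[:,:,::-1].copy(); cv2.imwrite("pics/w2raw.png",im)
c=cam("wrist",o)
def dot(X,col): 
    q=proj(c,X); print(q); cv2.circle(im,tuple(int(v) for v in q),2,col,-1)
th=.218
dot(door(.2,-.024,.020,th),(0,0,255)); dot(door(.2,-.057,.014,th),(255,0,255)); dot(door(.268,0,0,th),(0,255,255)); dot(door(.268,.015,0,th),(0,255,255)); dot(door(.2,-.012,.006,th),(255,0,0)); dot(w(-.1,.14,.26),(0,255,0)); dot(door(.235,.055,.028,th),(0,0,255)); dot(w(-.1,0.065,.26),(0,255,0))
q=proj(c,door(.2,-.024,.020,th)).astype(int); x0,y0=np.clip(q[0]-100,0,440),np.clip(q[1]-75,0,330)
print(x0,y0); cv2.imwrite("pics/w2.png",cv2.resize(im[y0:y0+150,x0:x0+200],None,fx=4,fy=4,interpolation=cv2.INTER_CUBIC))
```

```text
[ 0.5706 -0.1084  0.3321] [-3.1412  0.0005  0.0595] [1.0313 0.7852 0.0507] 0.0006223694634017646 6.775
[383.6622 147.27  ]
[436.5684 147.6036]
[351.5698  26.194 ]
[324.8183  26.3771]
[368.0129 149.0074]
[459.4652  24.9121]
[262.5206  92.247 ]
[421.6338 157.6576]
283 72
```

View pics/w2.png

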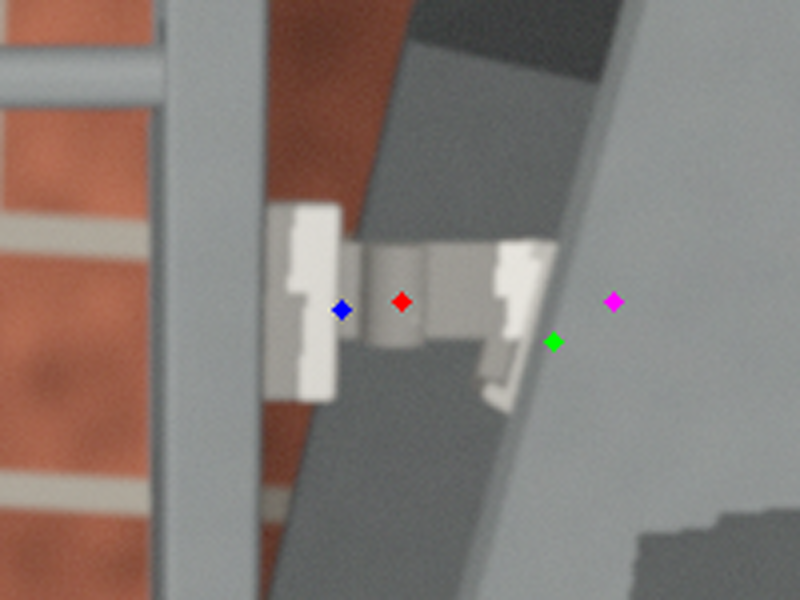

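The hook is clearly visible: the ridge sits at about (397,293) in the crop against a predicted (402,302), so about 1.5 mm off. The finger goes in with the jaw axis along the door, so its 16 mm width lies across the gap.

Run:
```python
from h import *
o=status.get_obs(); X=door(.2015,-.0255,0,.218)
rel(np.r_[X[:2],.31],Y0+.218+np.pi/2,o); print(X)
```

```text
shift mm [66.1709 45.2554 21.9767] turn deg [ -0.0444   0.0107 -90.345 ]
[ 0.6393 -0.1496  0.26  ]
```

>>> move_arm(
  targets=[
    [[10,5,0],[0,0,-10],-1],
    [[20,10,0],[0,0,-20],-1],
    [[30,20,0],[0,0,-30],-1],
    [[40,25,0],[0,0,-40],-1],
    [[50,30,0],[0,0,-50],-1],
    [[60,40,0],[0,0,-60],-1],
    [[66.2,45.3,0],[0,0,-70],-1],
    [[66.2,45.3,0],[0,0,-80],-1],
    [[66.2,45.3,0],[0,0,-90.3],-1],
    [[66.2,45.3,10],[0,0,-90.3],-1],
    [[66.2,45.3,22],[0,0,-90.3],-1],
    [[66.2,45.3,22],[0,0,-90.3],-1],
    [[66.2,45.3,22],[0,0,-90.3],-1],
    [[66.2,45.3,22],[0,0,-90.3],-1],
  ],
)

```text
time: 8.57
tool_pos: [0.639, -0.1504, 0.3111]
ee_rot: [3.141, 0.0, 1.634]
wrist_force: [-0.1, 0.9, 0.4]
width: 0.0008
```

Run:
```python
from h import *
o=status.get_obs(); print(o['tool_pos'],o['ee_rot'],o['wrist_force'],o['wrist_torque'],o['time'])
X=door(.2015,-.0255,0,.218); rel(np.r_[X[:2],.246],Y0+.218+np.pi/2,o)
im=viewer.snapshot("wrist")[:,:,::-1]; cv2.imwrite("pics/w3.png",im)
```

```text
[ 0.639  -0.1504  0.3111] [3.1406 0.0005 1.6342] [-0.1197  0.8956  0.432 ] [-0.0372 -0.0884  0.0287] 8.575
shift mm [ 0.7521  0.3057 65.0762] turn deg [ 0.0551  0.027  -0.1199]
```

View pics/w3.png

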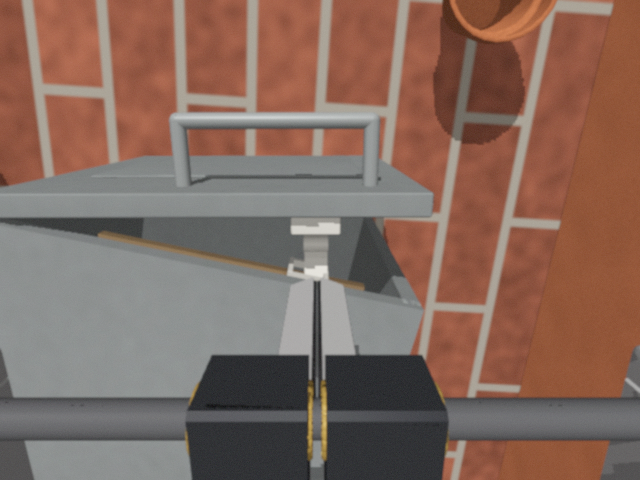

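The fingers line up with the hook (column 316). I'll go down slowly into the gap.

>>> move_arm(
  targets=[
    [[0.7,0.3,12],[0,0,0],-1],
    [[0.7,0.3,24],[0,0,0],-1],
    [[0.7,0.3,34],[0,0,0],-1],
    [[0.7,0.3,42],[0,0,0],-1],
    [[0.7,0.3,50],[0,0,0],-1],
    [[0.7,0.3,57],[0,0,0],-1],
    [[0.7,0.3,63],[0,0,0],-1],
    [[0.7,0.3,65],[0,0,0],-1],
    [[0.7,0.3,65],[0,0,0],-1],
    [[0.7,0.3,65],[0,0,0],-1],
  ],
)

```text
time: 9.88
tool_pos: [0.6393, -0.1496, 0.2459]
ee_rot: [3.141, 0.0, 1.635]
wrist_force: [0.3, -0.1, 0.7]
width: 0.0004
```

>>> move_arm(
  targets=[
    [[0,0,1],[0,0,0],-1],
    [[0,0,2],[0,0,0],-1],
    [[0,0,3],[0,0,0],-1],
    [[0,0,3],[0,0,0],-1],
    [[0,0,3],[0,0,0],-1],
  ],
)

```text
time: 10.5
tool_pos: [0.6392, -0.1496, 0.2425]
ee_rot: [3.142, 0.0, 1.635]
wrist_force: [-0.6, 0.3, -0.5]
width: 0.0003
```

>>> move_arm(
  targets=[
    [[0,0,1],[0,0,0],-1],
    [[0,0,2],[0,0,0],-1],
    [[0,0,2],[0,0,0],-1],
    [[0,0,2],[0,0,0],-1],
  ],
)

```text
time: 11.0
tool_pos: [0.6391, -0.1496, 0.2405]
ee_rot: [-3.142, 0.0, 1.635]
wrist_force: [0.5, 0.3, 0.4]
width: 0.0005
```

>>> move_arm(
  targets=[
    [[0,0,1],[0,0,0],-1],
    [[0,0,2],[0,0,0],-1],
    [[0,0,2],[0,0,0],-1],
    [[0,0,2],[0,0,0],-1],
  ],
)

```text
time: 11.5
tool_pos: [0.6392, -0.1497, 0.239]
ee_rot: [3.141, 0.0, 1.635]
wrist_force: [0.1, 0.4, 3.3]
width: 0.0006
```

>>> move_arm(
  targets=[
    [[0,0,0.5],[0,0,0],-1],
    [[0,0,1],[0,0,0],-1],
    [[0,0,1],[0,0,0],-1],
    [[0,0,1],[0,0,0],-1],
  ],
)

```text
time: 12.0
tool_pos: [0.6392, -0.1497, 0.2377]
ee_rot: [3.141, 0.0, 1.635]
wrist_force: [-1.3, -0.1, 4.9]
width: 0.0005
```

>>> move_arm(
  targets=[
    [[0,0,0.5],[0,0,0],-1],
    [[0,0,1],[0,0,0],-1],
    [[0,0,1],[0,0,0],-1],
    [[0,0,1],[0,0,0],-1],
  ],
)

```text
time: 12.5
tool_pos: [0.6392, -0.1496, 0.2368]
ee_rot: [3.141, 0.0, 1.635]
wrist_force: [-1.1, -0.6, 5.8]
width: 0.0005
```

>>> move_arm(
  targets=[
    [[0,0,0.5],[0,0,0],-1],
    [[0,0,1],[0,0,0],-1],
    [[0,0,1],[0,0,0],-1],
    [[0,0,1],[0,0,0],-1],
  ],
)

```text
time: 13.0
tool_pos: [0.6392, -0.1496, 0.2361]
ee_rot: [3.141, 0.0, 1.635]
wrist_force: [-1.5, 1.1, 6.9]
width: 0.0002
```

>>> move_arm(
  targets=[
    [[0,0,0.3],[0,0,0],-1],
    [[0,0,0.6],[0,0,0],-1],
    [[0,0,0.6],[0,0,0],-1],
    [[0,0,0.6],[0,0,0],-1],
  ],
)

```text
time: 13.5
tool_pos: [0.6392, -0.1496, 0.2357]
ee_rot: [3.141, 0.0, 1.635]
wrist_force: [-1.1, -0.3, 6.7]
width: 0.0005
```

>>> move_arm(
  targets=[
    [[0,0,0.3],[0,0,0],-1],
    [[0,0,0.6],[0,0,0],-1],
    [[0,0,0.6],[0,0,0],-1],
    [[0,0,0.6],[0,0,0],-1],
  ],
)

```text
time: 14.0
tool_pos: [0.6392, -0.1495, 0.2354]
ee_rot: [3.14, 0.0, 1.635]
wrist_force: [-0.9, -0.1, 6.1]
width: 0.0005
```

>>> move_arm(
  targets=[
    [[0,0,0.3],[0,0,0],-1],
    [[0,0,0.6],[0,0,0],-1],
    [[0,0,0.6],[0,0,0],-1],
    [[0,0,0.6],[0,0,0],-1],
  ],
)

```text
time: 14.5
tool_pos: [0.6393, -0.1495, 0.2351]
ee_rot: [3.14, 0.001, 1.635]
wrist_force: [-0.9, 0.1, 7.2]
width: 0.0004
```

>>> move_arm(
  targets=[
    [[0,0,0],[0,0,0],-1],
    [[0,0,0],[0,0,0],-1],
    [[0,0,0],[0,0,0],-1],
    [[0,0,0],[0,0,0],-1],
  ],
)

```text
time: 15.0
tool_pos: [0.6393, -0.1496, 0.2351]
ee_rot: [3.14, 0.001, 1.635]
wrist_force: [-1.5, -0.3, 8.3]
width: 0.0008
```

>>> move_arm(
  targets=[
    [[0,0,0.4],[0,0,0],-1],
    [[0,0,0.8],[0,0,0],-1],
    [[0,0,0.8],[0,0,0],-1],
    [[0,0,0.8],[0,0,0],-1],
  ],
)

```text
time: 15.5
tool_pos: [0.6393, -0.1495, 0.235]
ee_rot: [3.139, 0.001, 1.635]
wrist_force: [-1.7, 0.8, 8.9]
width: 0.0004
```

>>> move_arm(
  targets=[
    [[0,0,0.4],[0,0,0],-1],
    [[0,0,0.8],[0,0,0],-1],
    [[0,0,0.8],[0,0,0],-1],
    [[0,0,0.8],[0,0,0],-1],
  ],
)

```text
time: 16.0
tool_pos: [0.6393, -0.1496, 0.2349]
ee_rot: [3.139, 0.001, 1.635]
wrist_force: [-2.6, 0.1, 11.6]
width: 0.0006
```

z now stalls at about 0.2350 while the force climbs (11.6 N), so this is the keeper's lower bar. I'll ease off to just above it, then move outwards onto the block.

Run:
```python
from h import *
o=status.get_obs(); R0=R.from_euler('xyz',[np.pi,0,o['ee_rot'][2]]); p=o['tool_pos']
for th in (.218,.24,.27,.30,.33,.36,.40,.45):
    X=door(.2015,-.0205,0,th); print(th,R0.inv().apply(np.r_[X[:2]-p[:2],0])*1e3,-np.degrees(th-.218))
```

```text
0.218 [4.9426 0.0073 0.    ] -0.0
0.24 [9.3809 0.4023 0.    ] -1.2605071492878106
0.27 [15.4449  0.7833  0.    ] -2.9793805346802817
0.3 [21.5176  0.9823  0.    ] -4.69825392007275
0.33 [27.5936  0.999   0.    ] -6.417127305465221
0.36 [33.6673  0.8335  0.    ] -8.136000690857689
0.4 [41.7527  0.3295  0.    ] -10.427831871380985
0.45 [51.8204 -0.7544 -0.    ] -13.2926208470351
```

>>> move_arm(
  targets=[
    [[0,0,-0.8],[0,0,0],-1],
    [[0,0,-1.6],[0,0,0],-1],
    [[0,0,-1.6],[0,0,0],-1],
    [[0,0,-1.6],[0,0,0],-1],
  ],
)

```text
time: 16.5
tool_pos: [0.6393, -0.1495, 0.2351]
ee_rot: [3.14, 0.001, 1.635]
wrist_force: [-1.7, -0.3, 7.3]
width: 0.0007
```

>>> move_arm(
  targets=[
    [[1.5,0,0],[0,0,0],-1],
    [[3,0,0],[0,0,0],-1],
    [[4.5,0,0],[0,0,0],-1],
    [[6,0.2,0],[0,0,-0.4],-1],
    [[7.5,0.3,0],[0,0,-0.8],-1],
    [[9,0.4,0],[0,0,-1.2],-1],
    [[9,0.4,0],[0,0,-1.2],-1],
    [[9,0.4,0],[0,0,-1.2],-1],
  ],
)

```text
time: 17.5
tool_pos: [0.6395, -0.1407, 0.235]
ee_rot: [3.139, 0.001, 1.656]
wrist_force: [-0.9, -0.6, 7.2]
width: 0.0003
```

>>> move_arm(
  targets=[
    [[1.5,0.1,0],[0,0,-0.4],-1],
    [[3,0.2,0],[0,0,-0.9],-1],
    [[3,0.2,0],[0,0,-0.9],-1],
    [[3,0.2,0],[0,0,-0.9],-1],
  ],
)

```text
time: 18.0
tool_pos: [0.6395, -0.1377, 0.2351]
ee_rot: [3.139, 0.001, 1.671]
wrist_force: [0.0, 0.4, 6.7]
width: 0.0005
```

>>> move_arm(
  targets=[
    [[1.5,0,0],[0,0,-0.4],-1],
    [[3,0.1,0],[0,0,-0.9],-1],
    [[3,0.1,0],[0,0,-0.9],-1],
    [[3,0.1,0],[0,0,-0.9],-1],
  ],
)

```text
time: 18.5
tool_pos: [0.6395, -0.1347, 0.2351]
ee_rot: [3.139, 0.001, 1.687]
wrist_force: [0.6, -0.8, 7.2]
width: 0.0003
```

>>> move_arm(
  targets=[
    [[1.5,0,0],[0,0,-0.4],-1],
    [[3,0,0],[0,0,-0.9],-1],
    [[3,0,0],[0,0,-0.9],-1],
    [[3,0,0],[0,0,-0.9],-1],
  ],
)

```text
time: 19.0
tool_pos: [0.6394, -0.1317, 0.2351]
ee_rot: [3.138, 0.001, 1.703]
wrist_force: [0.5, -0.9, 6.9]
width: 0.0004
```

No pull force, so the barb has cleared. I'll continue along the arc past 0.36.

>>> move_arm(
  targets=[
    [[2,0,0],[0,0,-0.6],-1],
    [[4,-0.1,0],[0,0,-1.1],-1],
    [[6,-0.2,0],[0,0,-1.7],-1],
    [[8,-0.4,0],[0,0,-2.3],-1],
    [[10,-0.6,0],[0,0,-2.8],-1],
    [[12,-0.8,0],[0,0,-3.4],-1],
    [[14,-1.2,0],[0,0,-4],-1],
    [[16,-1.5,0],[0,0,-4.6],-1],
    [[18,-1.9,0],[0,0,-5.1],-1],
    [[21,-2.5,0],[0,0,-6],-1],
    [[24,-3.1,0],[0,0,-6.8],-1],
    [[27,-3.9,0],[0,0,-7.7],-1],
    [[30,-4.7,0],[0,0,-8.5],-1],
    [[33,-5.7,0],[0,0,-9.4],-1],
    [[33,-5.7,0],[0,0,-9.4],-1],
    [[33,-5.7,0],[0,0,-9.4],-1],
  ],
)

```text
time: 21.0
tool_pos: [0.6305, -0.0991, 0.2354]
ee_rot: [3.135, 0.002, 1.868]
wrist_force: [2.6, 1.4, 7.8]
width: 0.0007
```

Run:
```python
from h import *
o=status.get_obs(); p=o['tool_pos']; print(p,o['ee_rot'],o['wrist_force'],o['time'])
im=viewer.snapshot("top")[:,:,::-1]; cv2.imwrite("pics/t2.png",cv2.resize(im[130:370,300:620],None,fx=2.5,fy=2.5))
q=Q.T@(p[:2]-T)-[-.101,-.135]; th=np.arctan2(-q[0],q[1])+np.arctan2(.0205,.2015); r=np.hypot(*q); print("th",th,"r",r)
R0=R.from_euler('xyz',[np.pi,0,o['ee_rot'][2]])
for d in np.arange(.06,1.15,.06):
    c,s=np.cos(d),np.sin(d); v=p[:2]-HG[:2]; n=HG[:2]+np.array([[c,-s],[s,c]])@v
    print("%.2f"%d,np.round(R0.inv().apply(np.r_[n-p[:2],0])[:2]*1e3,1),round(-np.degrees(d),1))
```

```text
[ 0.6305 -0.0991  0.2354] [3.1352 0.0017 1.8677] [2.6293 1.424  7.7629] 21.0
th 0.44869816513120275 r 0.19764614054916022
0.06 [11.8  0.9] -3.4
0.12 [23.7  1. ] -6.9
0.18 [35.5  0.4] -10.3
0.24 [47.3 -0.8] -13.8
0.30 [59.  -2.8] -17.2
0.36 [70.6 -5.5] -20.6
0.42 [81.9 -8.9] -24.1
0.48 [ 93.1 -12.9] -27.5
0.54 [104.  -17.6] -30.9
0.60 [114.5 -23. ] -34.4
0.66 [124.8 -28.9] -37.8
0.72 [134.6 -35.5] -41.3
0.78 [144.1 -42.7] -44.7
0.84 [153.1 -50.4] -48.1
0.90 [161.6 -58.6] -51.6
0.96 [169.7 -67.4] -55.0
1.02 [177.1 -76.6] -58.4
1.08 [184.1 -86.2] -61.9
1.14 [190.4 -96.2] -65.3
```

View pics/t2.png

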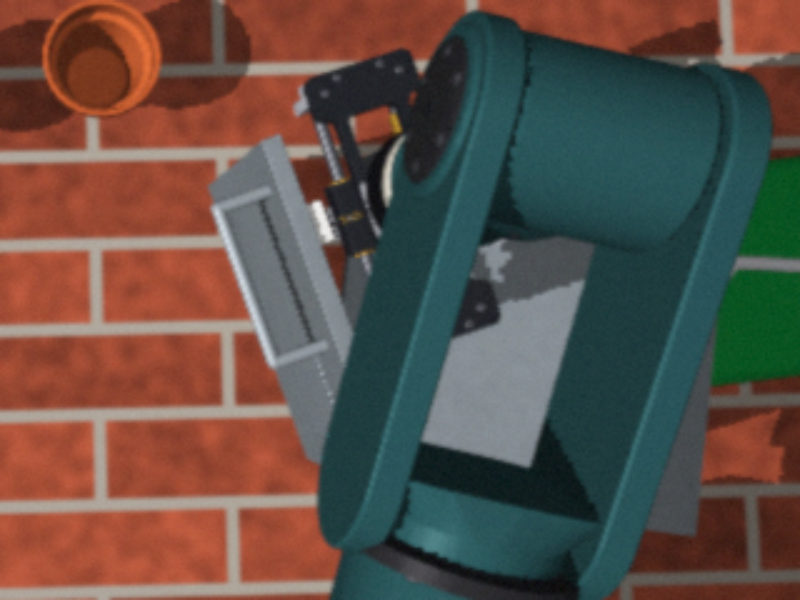

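The picture shows the door at about 0.45 rad, free, with the finger bearing on the block. I'll ease the finger off the hook (still against the block) and swing on.

>>> move_arm(
  targets=[
    [[0,0,-4],[0,0,0],-1],
    [[0,0,-8],[0,0,0],-1],
    [[5.9,0.5,-8],[0,0,-1.7],-1],
    [[11.8,0.9,-8],[0,0,-3.4],-1],
    [[17.8,1,-8],[0,0,-5.2],-1],
    [[23.7,1,-8],[0,0,-6.9],-1],
    [[29.6,0.7,-8],[0,0,-8.6],-1],
    [[35.5,0.4,-8],[0,0,-10.3],-1],
    [[41.4,-0.2,-8],[0,0,-12],-1],
    [[47.3,-0.8,-8],[0,0,-13.8],-1],
    [[53.2,-1.7,-8],[0,0,-15.5],-1],
    [[59,-2.8,-8],[0,0,-17.2],-1],
    [[64.8,-4,-8],[0,0,-18.9],-1],
    [[70.6,-5.5,-8],[0,0,-20.6],-1],
    [[76.3,-7.1,-8],[0,0,-22.4],-1],
    [[81.9,-8.9,-8],[0,0,-24.1],-1],
    [[87.5,-10.8,-8],[0,0,-25.8],-1],
    [[93.1,-12.9,-8],[0,0,-27.5],-1],
  ],
)

```text
time: 23.3
tool_pos: [0.5887, -0.0141, 0.2417]
ee_rot: [-3.142, 0.0, 2.349]
wrist_force: [-0.5, -1.4, 0.1]
width: 0.0005
```

Run:
```python
from h import *
o=status.get_obs(); p=o['tool_pos']; print(p,o['ee_rot'],o['wrist_force'],o['joint_positions'],o['time'])
q=Q.T@(p[:2]-T)-[-.101,-.135]; th=np.arctan2(-q[0],q[1])+np.arctan2(.0205,.2015); r=np.hypot(*q); print("th",th,"r",r)
R0=R.from_euler('xyz',[np.pi,0,o['ee_rot'][2]])
for d in np.arange(.06,.67,.06):
    c,s=np.cos(d),np.sin(d); v=p[:2]-HG[:2]; n=HG[:2]+np.array([[c,-s],[s,c]])@v
    print("%.2f"%d,np.round(R0.inv().apply(np.r_[n-p[:2],0])[:2]*1e3,1),round(-np.degrees(d),1))
```

```text
[ 0.5887 -0.0141  0.2417] [-3.1416  0.0001  2.3487] [-0.4872 -1.3854  0.0809] [-0.1201  0.1706  1.2068 -0.0001  1.7641 -0.898 ] 23.3
th 0.9351149916299618 r 0.19577706760868813
0.06 [11.7  0.8] -3.4
0.12 [23.5  0.9] -6.9
0.18 [35.2  0.2] -10.3
0.24 [46.9 -1.1] -13.8
0.30 [58.4 -3.1] -17.2
0.36 [69.9 -5.8] -20.6
0.42 [81.1 -9.2] -24.1
0.48 [ 92.1 -13.3] -27.5
0.54 [102.9 -18. ] -30.9
0.60 [113.3 -23.4] -34.4
0.66 [123.4 -29.3] -37.8
```

>>> move_arm(
  targets=[
    [[5.9,0.5,0],[0,0,-1.7],-1],
    [[11.7,0.8,0],[0,0,-3.4],-1],
    [[17.6,0.9,0],[0,0,-5.2],-1],
    [[23.5,0.9,0],[0,0,-6.9],-1],
    [[29.4,0.6,0],[0,0,-8.6],-1],
    [[35.2,0.2,0],[0,0,-10.3],-1],
    [[41,-0.4,0],[0,0,-12],-1],
    [[46.9,-1.1,0],[0,0,-13.8],-1],
    [[52.7,-2,0],[0,0,-15.5],-1],
    [[58.4,-3.1,0],[0,0,-17.2],-1],
    [[64.2,-4.4,0],[0,0,-18.9],-1],
    [[69.9,-5.8,0],[0,0,-20.6],-1],
    [[75.5,-7.4,0],[0,0,-22.4],-1],
    [[81.1,-9.2,0],[0,0,-24.1],-1],
    [[86.6,-11.2,0],[0,0,-25.8],-1],
    [[92.1,-13.3,0],[0,0,-27.5],-1],
    [[97,-15.5,0],[0,0,-29],-1],
    [[102,-17.6,0],[0,0,-30.6],-1],
    [[106,-19.6,0],[0,0,-32],-1],
    [[110,-21.6,0],[0,0,-33.3],-1],
  ],
)

```text
time: 25.8
tool_pos: [0.4962, 0.0491, 0.2417]
ee_rot: [-3.142, 0.0, 2.929]
wrist_force: [1.3, -1.1, -0.2]
width: 0.0006
```

>>> move_arm(
  targets=[
    [[3,-1.7,0],[0,0,-1],-1],
    [[6,-3.5,0],[0,0,-2],-1],
    [[8,-4.8,0],[0,0,-2.8],-1],
    [[9,-5.4,0],[0,0,-3.2],-1],
    [[9,-5.4,0],[0,0,-3.2],-1],
    [[9,-5.4,0],[0,0,-3.2],-1],
  ],
)

```text
time: 26.55
tool_pos: [0.4863, 0.0455, 0.2415]
ee_rot: [-3.141, -0.001, 2.984]
wrist_force: [0.1, 0.8, -0.1]
width: 0.0003
```

>>> move_arm(
  targets=[
    [[-3,0,0],[0,0,0],-1],
    [[-8,0,0],[0,0,0],-1],
    [[-12,0,-3],[0,0,0],-1],
    [[-12,0,-20],[0,0,0],-1],
    [[-12,0,-50],[0,0,0],-1],
    [[-20,0,-90],[0,0,0],-1],
    [[-60,0,-120],[0,0,0],-1],
    [[-110,0,-130],[0,0,0],-1],
    [[-160,0,-130],[0,0,0],-1],
    [[-160,0,-130],[0,0,0],-1],
    [[-160,0,-130],[0,0,0],-1],
  ],
)

```text
time: 27.92
tool_pos: [0.6442, 0.0206, 0.3721]
ee_rot: [-3.142, -0.0, 2.984]
wrist_force: [0.3, -0.0, 1.0]
width: 0.0004
```

Run:
```python
from h import *
o=status.get_obs(); p=o['tool_pos']; print(p,o['ee_rot'],o['wrist_force'],o['time'])
a=viewer.snapshot("top"); b=viewer.snapshot("scene")[:,:,::-1]
cv2.imwrite("pics/t3.png",a[:,:,::-1]); cv2.imwrite("pics/s3.png",b)
# pots/jar/cloche unchanged? compare patches with the start picture
t0=cv2.imread("pics/top0.png"); t1=a[:,:,::-1]
for n,(x,y) in dict(potb=(272,163),pota=(340,153),cloche=(173,225),jar=(165,315)).items():
    P=t0[y-25:y+25,x-25:x+25]; m=cv2.matchTemplate(t1[y-40:y+40,x-40:x+40].copy(),P,cv2.TM_CCOEFF_NORMED); print(n,cv2.minMaxLoc(m)[1::2])
```

```text
[0.6442 0.0206 0.3721] [-3.1415 -0.0003  2.9838] [ 0.2566 -0.0335  1.0381] 27.925
potb (0.9934915900230408, (15, 15))
pota (0.6406035423278809, (15, 15))
cloche (0.9968557357788086, (15, 15))
jar (0.9963191151618958, (15, 15))
```

View pics/t3.png

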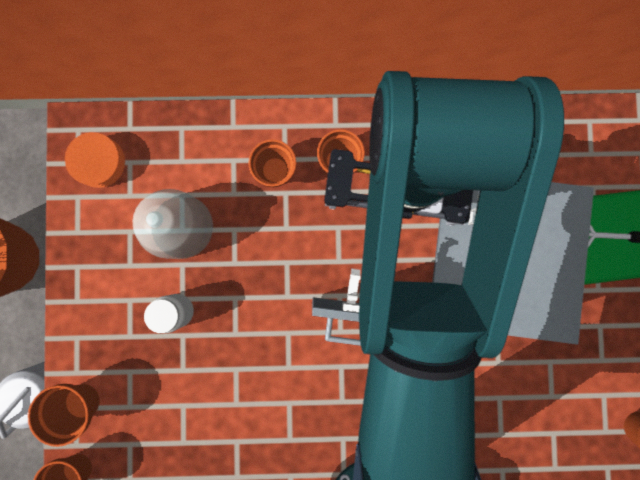

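The door stands out at about a right angle to the front, with its free-edge tip at (313,299). The arm is clear and the pots, jar and cloche are unmoved (pot_a is partly hidden by the gripper). I'll put a number on the angle.

Run:
```python
from h import *
c=cam("top")
for uv in [(313,299),(313,314)]:
    X=onz(c,uv,.26); q=Q.T@(X[:2]-T)-[-.101,-.135]; print(X,np.hypot(*q),np.arctan2(-q[0],q[1]))
for th in (1.4,1.5,1.55,1.6): print(th,proj(c,door(.268,0,0,th)),proj(c,door(.268,.015,0,th)))
```

```text
[0.4903 0.1268 0.26  ] 0.26959484960609914 1.5225003005035909
[0.4642 0.1274 0.26  ] 0.2661757325778664 1.6191206823161761
1.4 [318.3502 280.9124] [315.8115 289.1056]
1.5 [314.5478 295.7653] [312.8301 304.2014]
1.55 [313.2016 303.336 ] [311.903  311.8624]
1.6 [312.2313 310.9778] [311.3563 319.5734]
```

Door is at about 1.52 rad at the expected radius (0.27 m), well past 1.35. Handing in.

```bash
python3 -c "
from bench import order; print(order.close_job())"
```

```text
the job is handed in; nothing more can be done
None
```

The cupboard door is open at about 1.52 rad (87°), and the job is handed in at about 28 s on the robot's clock. No verdict is reported, so the results below come from my own measurements.

**What I did**
- **Drawing the door out:** I gripped the bar handle and drew the door to about 0.218 rad, inside the 0.18–0.29 window. I stopped there without pulling it hard against the catch.
- **Pressing the hook:** I pressed the ridge in small steps until the force rose at the keeper's lower bar (at most 11.6 N read), then eased back to about 7 N.
- **Opening the door:** I carried it past the catch on the latch block with no noticeable pull force, swung it open and withdrew the arm.

**Last checks**
- **Door angle:** The top picture gives 1.52 rad, with the free edge at the right distance from the hinge (270 mm against 268 mm).
- **Robot clear:** The arm stood well away from the door, and the wrist force was about 1 N.
- **Pots, jar and cloche:** One pot, the jar and the cloche matched their starting picture with no shift. The pot nearer the cupboard also showed no shift, but its match was weak (0.64) because the gripper partly hid it.
- **Not measured:** I did not measure the door's speed separately. The arm had left the door about 1.4 s before the last picture.

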